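# Hold the bag clip gaping over the carton's top fold

### The arm

A 7-joint arm with a two-finger parallel gripper is mounted at the origin on the work surface. World frame = base frame: x ahead of the robot, y to its left, z up, the work surface at z = 0. Lengths are in mm, angles in rad, forces in N, time in s.
With the tool pointing down it reaches from about 350 to 900 mm from the base axis. Payload 7.2 kg.
Tool frame: the origin (TCP) lies between the finger pads; the fingertips stand 14 mm ahead of it and the grasp point (between the pads) lies 5 mm behind it; z points along the fingers, y is the direction in which the jaws open and shut (so a half turn about z gives the same grasp; the last joint's range is limited). The gripper opens to 88 mm and grips with 3 to 60 N. Pads are 20 mm wide; open, the fingers measure 115 mm over their backs; the gripper's body (75 mm by 178 mm) begins 61 mm behind the grasp point.
Start: joints at [-1.317, 0.411, -0.013, 1.596, 0.006, 1.134, -0.082], TCP at [197.681, 592.917, 236.653] pointing down, gripper open.
Joint ranges: [-2.95, 2.95], [-0.29, 1.99], [-1.47, 1.44], [0.14, 2.54], [-1.03, 4.17], [0.13, 1.85], [-2.86, 2.86]. Speed limits (rad/s): [2.39, 2.39, 3.01, 3.01, 3.14, 3.14, 3.14].

### API

Orientations are given as a 3x3 rotation matrix whose columns are the frame's x, y, z axes.
In Python, from cell import env gives the robot as it stands.
- The arm moves only by the tool move_arm, never from a script. Its argument "rows" is a list that holds one entry, the list of rows, each a list of 7 numbers: the opening, from 0 (shut) to 1 (fully open), then the shift along the tool's x, y, z in mm, then the turn, a rotation vector about the tool's x, y, z in degrees. In form: [[[hand, tx, ty, tz, rx, ry, rz], ...]]. A call has 1 to 5 rows; each row is the pose to reach, as a shift and turn from the pose commanded when the call began, along the tool's axes at that moment; what a row does not reach only later rows make up. A row lasts 1/8 s, in which the tool goes at most 62.5 mm and 10.7 degrees, less where a joint would pass 70% of its speed; a pose out of reach is approached as far as the arm can. A call with a gripper value outside its range is refused whole. The fingers move at their own pace and stop on an object; "newtons" is the grip in N (left out, the last holds). Time passes only in rows, so rows that repeat a pose let the fingers close. It gives the time, the measured TCP pose, the force and the opening at its end, in the units of the state.
- env.get_obs(): the state, without advancing time (a new reading comes with each control period).
- env.snapshot(name): name is "side" or "top"; returns the picture (420x560x3 uint8, blue, green, red); there is no depth.
- env.get_calibration(name): a dict with "intrinsics" (3x3 intrinsics, pixels), "R" (3x3) and "t" (3): a world point X has camera coordinates R X + t. Camera axes: x right, y down, z forward; pixel columns grow to the right and rows downward; lengths in mm; the calibration is good to about 2 mm. A picture is of the moment at which its call begins. get_calibration takes no time and is no camera call.
- env.finish_job(): hands the job in, once; it reports no verdict.
Trained networks look in the newest picture that a camera, given by its name, has taken for a name from the list of things; names that differ only in an ending like _2 or _b are one class to them, and where a whole thing is asked for, a point or a joint stands for the part that bears it (a point fixed in the world has none). Each returns a list of dicts, best first, with "p" (0 to 1); they miss things now and then, are a little off and sometimes report something else, mostly with a low value. They report only what shows in the picture. A call takes as long as a camera call.
- env.find_in(query, camera): "at" ([x, y, z] in mm, in world coordinates, good to about 4 mm: the middle of the surface that is visible of it).
The state is a dict: "time_s": time; "joint_pos": joint angles; "qvel": joint speeds; "tau": joint torques, N m; "ee_pos": TCP position; "orientation": TCP orientation; "ft_force": force on the tool from outside, world axes, zero at the start; "moment": the same for the moment, N m; "grip_width": finger opening in mm.
Only numpy, scipy, OpenCV 4.12 (cv2) and the standard library are available. Lean on these libraries where they do the work, as an engineer would, in place of code of your own. Each camera call takes 0.05 s, during which the arm holds its last target.

### The job

Set the small gable-top carton upright and fully down in the organiser's square well, lowering it rather than dropping it, and let go of it. Then squeeze the red bag clip open where it is parked on the organiser's rim, lift it off, bring it down over the middle of the carton's top fold and finish while still holding it there, upright and squeezed well open, with the fold between the jaws and neither jaw touching the carton, so that I can pinch the fold flat before it shuts. Keep the carton upright and leave the cups, the jar and the teaspoon where they are.

Things in the scene. Friction and masses are not known exactly. Their poses are not given: they have to be found in the camera images.
- carton: loose small gable-top card carton, white with a teal band, about 160 g: body 57 x 57 mm, 62 mm tall, then two roof panels sloping up 21 mm to an upright flat fold (fin) 57 mm long, 5 mm thick, 18 mm tall; 102 mm in all. Origin at its centre, 51 mm above its underside; x along the fold, y across it, z up. Starts upright on the counter; can be picked by pinching the fold
- fold (a point): middle of the top edge of the carton's fold, 51 mm above the carton's origin; axes as the carton's (x along the fold)
- organiser: fixed pale plastic organiser 110 x 260 mm (x, y), origin at the centre of its underside; pull-out tray in its +x face, deck 50 mm up. At the deck's -y end a block, top at 80 mm, with the square well; at the +y end an open bin, walls 3 mm thick, rim 100 mm above the counter. The clip is parked on the bin's +y end wall (y = +128.5 mm). A fixed kettle 225 mm tall stands 160 mm or more beyond that end
- well (a point): centre of the floor of the square well in the organiser, 50 mm above the counter; the well is 63 x 63 mm, 30 mm deep, with a 4 mm chamfer round its mouth and sides along the organiser's x and y (axes as the organiser's). The carton fits in any of its four quarter turns and its origin is then 51 mm above this point
- clip: loose red spring bag clip, 60 g, 80 mm tall, parked jaws down astride the organiser's end wall. Origin on its hinge pin, 24 mm above the rim when parked; x along the pin, y the way the jaws open and the plates are squeezed, z up from jaws to finger plates. As it is squeezed the pin may sink up to 6 mm in the fingers
- clip_plates (a point): where to grip the clip: midway between its two finger plates, 28 mm above the pin. The plates, 28 mm wide (x), rise from 1 to 39 mm above the pin and splay to 50 mm overall (y) when parked; fully squeezed they are parallel, 20 mm overall, tops 44 mm above the pin. Takes 3 N to start, 9 N to squeeze fully
- clip_jaws (a point): midway between the clip's jaw tips, 40 mm below the pin (tips 37 mm below when open). The jaws are 50 mm wide (x); fully squeezed they gape 30 mm at the tips and at least 18 mm further up (y), and the fold can rise to 8 mm below the pin before it meets the spring
- clip_jaw (a joint): how far each lever of the clip is turned, rad: 0 parked with the jaws 3 mm apart on the rim, -0.035 shut, 0.35 squeezed fully (stop); a spring shuts it
- cup_a: bystander: maroon ceramic cup, 76 mm across, 85 mm tall, origin at the centre of its underside
- cup_b: bystander: a second cup, the same
- jar: bystander: lidded glass jar, 76 mm across, 120 mm tall, origin at the centre of its underside
- spoon: bystander: steel teaspoon 140 mm long, lying in a fixed steel tray 150 x 210 mm with a 16 mm rim, origin at its underside

How it is judged:
By the outcome, as a careful person would: the job done as asked, in the order asked, and still so for the second after the job is handed in, while the arm keeps its last pose, push and grip.
It also fails if it takes over 54 s, if anything falls off the work surface, if the arm or the gripper's body presses on something with over 40 N, if the wrist force passes 120 N, or if a joint passes its speed limit or range.

## Working session

There is one attempt and no reset: what is moved stays moved. The work goes in short steps, Python scripts to look and compute and a tool call to move; the robot and the scene stay as the last step left them, time stands still between calls to the robot, and variables do not carry over. Pictures are saved under pics/ and viewed, and the job is handed in when it is done.

Besides the shell and the picture viewer there is one more tool, called after "Call:" in YAML: its name, and indented under it one key for each argument. move_arm: Moves the arm, as the interface text tells. Its arguments: {"type":"object","properties":{"rows":{"type":"array"},"newtons":{"type":"number"}},"required":["rows"]}

```bash
ls; mkdir -p pics; python3 - <<'E'
from cell import env
import cv2
o=env.get_obs()
print({k:(v if not hasattr(v,'tolist') else v.tolist()) for k,v in o.items()})
for c in ["side","top"]:
    im=env.snapshot(c); cv2.imwrite(f"pics/{c}0.png",im)
    print(c,env.get_calibration(c))
    for q in ["carton","organiser","clip","cup_a","jar","spoon","fold","well","clip_plates"]:
        try: print(c,q,[( [round(x) for x in d['at']],round(d['p'],2)) for d in env.find_in(q,c)])
        except Exception as e: print(c,q,e)
E
```

```text
pics
{'time_s': 0.0, 'joint_pos': [-1.3172570837111677, 0.4118626362047191, -0.012686192300721523, 1.5970198329603413, 0.005593316064466039, 1.1343074832081408, -0.08219968157636241], 'qvel': [-0.000725040537654663, 0.00021545077086967309, -3.7581461362451e-05, 0.00039804212228493883, 4.8256250540070156e-05, 0.0012395696081631989, -0.002002635235326995], 'tau': [-0.0007698218178120442, -58.79427909851074, 0.640731006860733, -29.108464121818542, -0.05408255383372307, 0.0180740375071764, 0.00012866189990745625], 'ee_pos': [197.53617196391306, 592.4621158325629, 235.84233220094833], 'orientation': [[-0.9486863674612637, 0.3162183252719513, -0.00038334756381088717], [0.3162185366940376, 0.9486851663251128, -0.0015140164379007378], [-0.00011508359509291521, -0.001557548360422175, -0.9999987803986918]], 'ft_force': [-0.4159299033990914, -0.9682703449729982, 0.015700552358171093], 'moment': [0.002861081209808574, 0.010616675931356505, -0.06769058726222182], 'grip_width': 87.53989626001866}
side {'intrinsics': array([[383.81356761,   0.        , 273.30102043],
       [  0.        , 383.81356
[... 860 characters left out ...]
0.        ,   1.        ]]), 'R': array([[ 3.20539854e-02, -9.99485796e-01, -8.28619894e-04],
       [-9.77490843e-01, -3.11756066e-02, -2.08661769e-01],
       [ 2.08528641e-01,  7.49840966e-03, -9.77987515e-01]]), 't': array([-134.62220152,  619.66095252, 1562.07153542])}
top carton [([503, -251, 70], 0.55)]
top organiser [([530, 162, 53], 0.65)]
top clip [([552, 298, 130], 0.49)]
top cup_a [([747, -165, 30], 0.7), ([727, -7, 32], 0.65)]
top jar [([697, -306, 120], 0.84), ([552, 299, 130], 0.44)]
top spoon [([476, -541, 15], 0.67), ([502, -252, 68], 0.58)]
top fold [([506, -253, 73], 0.71)]
top well [([530, 155, 47], 0.91), ([560, 302, 131], 0.62)]
top clip_plates [([557, 298, 130], 0.47)]
```

View pics/side0.png

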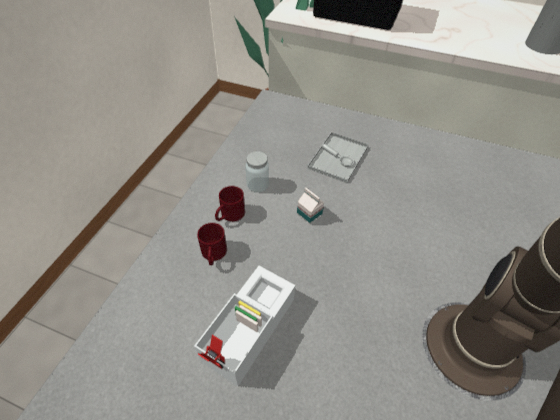

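View pics/top0.png

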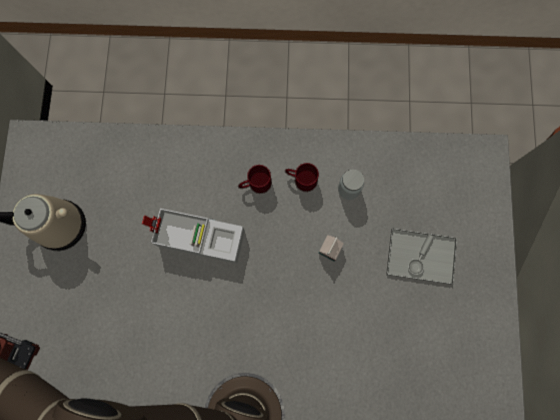

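```bash
python3 - <<'E'
import cv2,numpy as np
s=cv2.imread("pics/side0.png");t=cv2.imread("pics/top0.png")
a=cv2.resize(s[260:380,185:305],None,fx=5,fy=5,interpolation=cv2.INTER_CUBIC)
cv2.imwrite("pics/c1.png",a)
a=cv2.resize(t[200:270,135:255],None,fx=6,fy=6,interpolation=cv2.INTER_CUBIC)
cv2.imwrite("pics/c2.png",a)
a=cv2.resize(s[180:230,285:335],None,fx=8,fy=8,interpolation=cv2.INTER_CUBIC)
b=cv2.resize(t[225:275,305:355],None,fx=8,fy=8,interpolation=cv2.INTER_CUBIC)
cv2.imwrite("pics/c3.png",np.hstack([a,b]))
E
```

```text
(no output)
```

View pics/c1.png

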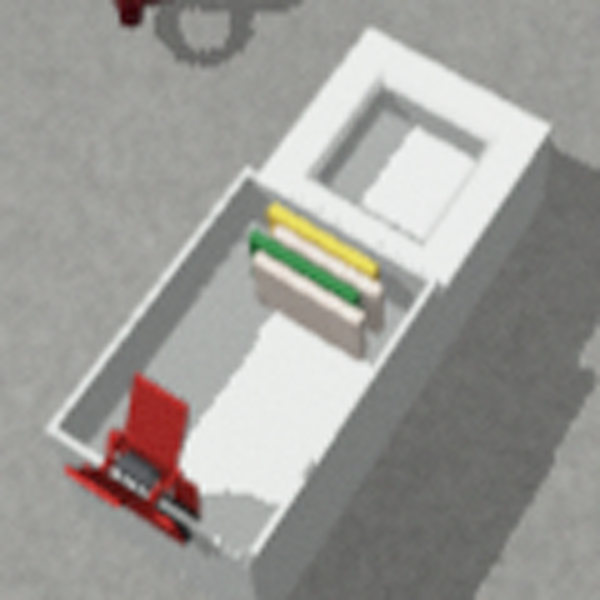

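View pics/c2.png

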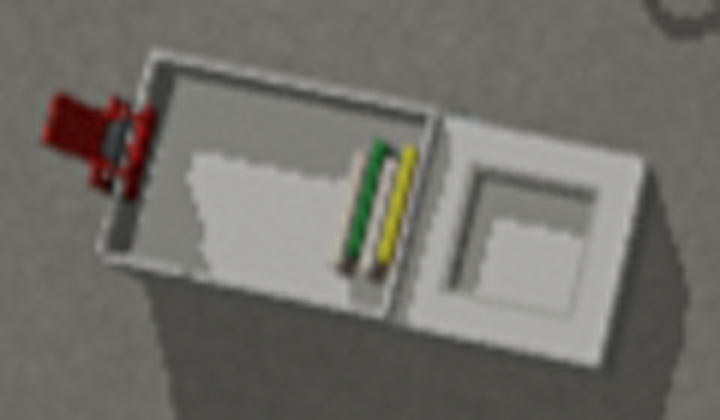

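View pics/c3.png

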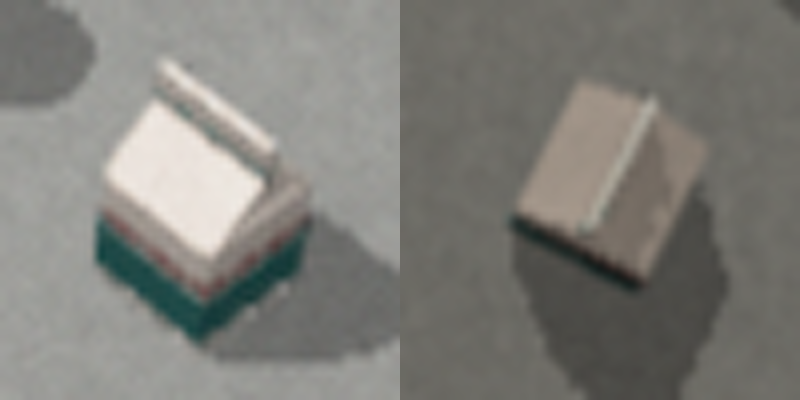

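```bash
cat > h.py <<'E'
import numpy as np,cv2
from scipy.optimize import least_squares
CAL={}
def cal(c):
    if c not in CAL:
        from cell import env
        CAL[c]=env.get_calibration(c)
    return CAL[c]
def proj(c,X):
    k=cal(c);X=np.atleast_2d(np.array(X,float))
    p=(X@k['R'].T+k['t'])@k['intrinsics'].T
    return p[:,:2]/p[:,2:]
def rz(a):
    return np.array([[np.cos(a),-np.sin(a),0],[np.sin(a),np.cos(a),0],[0,0,1]])
def place(P,x,y,a,z=0): return np.atleast_2d(P)@rz(a).T+[x,y,z]
def unc(p,off,f): return (np.array(p,float)+.5)/f-.5+np.array(off)
E
cat > fit0.py <<'E'
from h import *
orgS={(55,None,100):(250,170),(55,130,100):(50,432),(-55,130,100):(250,555),(-55,None,100):(437,290),(55,-130,80):(370,28),(-55,-130,80):(550,128)}
orgT={(55,130,100):(155,50),(-55,130,100):(108,255),(55,-130,80):(645,155),(-55,-130,80):(603,368),(55,None,100):(440,108),(-55,None,100):(390,318)}
def res(p,which="both"):
    out=[]
    for c,D,off,f in (("side",orgS,(185,260),5),("top",orgT,(135,200),6)):
        if which not in("both",c): continue
        for k,v in D.items():
            P=[k[0],p[3] if k[1] is None else k[1],k[2]]
            out.append(proj(c,place(P,*p[:3]))[0]-unc(v,off,f))
    return np.array(out).ravel()
for w in("both","side","top"):
    r=least_squares(res,[530,165,-.2,-30],args=(w,)); print(w,r.x,np.degrees(r.x[2]),np.abs(r.fun).max()); 
    if w=="both": o=r.x;print(r.fun.reshape(-1,2).round(1).tolist())
h=28.5
caS={(-h,-h,62):None}
S=dict(finA=(165,62),finB=(275,152),e=[(102,178),(212,255),(310,188)],b=[(98,262),(203,342)])
T=dict(finA=(255,98),finB=(190,228),e=[(112,215),(240,285),(312,150),(185,80)],b=[])
# side: finA = far/left end. local +x along fold
def resc(p,which="both"):
    out=[]
    # top: finA upper (+x world), right
    for c,fa,e in (("side",[((h,0,102),(164,66)),((-h,0,102),(274,153))],
                   [((h,h,62),(102,178)),((-h,h,62),(212,255)),((-h,-h,62),(310,188)),((h,h,0),(98,262)),((-h,h,0),(203,342))]),
                 ("top",[((h,0,102),(255,98)),((-h,0,102),(190,228))],
                   [((-h,h,62),(112,215)),((-h,-h,62),(240,285)),((h,-h,62),(312,150)),((h,h,62),(185,80))])):
        if which not in("both",c): continue
        off=(285,180) if c=="side" else (305,225)
        for P,v in fa+e: out.append(proj(c,place(P,*p[:3]))[0]-unc(v,off,8))
    return np.array(out).ravel()
for w in("both","side","top"):
    r=least_squares(resc,[505,-250,-.4],args=(w,)); print(w,r.x,np.degrees(r.x[2]),np.abs(r.fun).max()); 
    if w=="both": ca=r.x;print(r.fun.reshape(-1,2).round(1).tolist())
print("well",place([0,-130+0,50],*o[:3]))
E
python3 fit0.py
```

```text
both [ 5.33461623e+02  1.63843503e+02 -1.74590974e-01 -1.94956294e+01] -10.00332593863641 1.781766408822989
[[-1.0, -0.4], [-0.3, -1.1], [0.3, 1.4], [0.1, -1.8], [0.2, -0.6], [0.6, -0.8], [-0.2, 0.1], [-1.6, 0.5], [0.7, 0.7], [-0.3, -0.2], [-0.7, 0.2], [-1.0, -0.0]]
side [ 5.32839873e+02  1.64548684e+02 -1.76944733e-01 -1.84056506e+01] -10.138186431253152 1.8168090807018302
top [ 5.34255885e+02  1.62788858e+02 -1.71737941e-01 -2.10552781e+01] -9.83985917866978 1.213166397214792
both [ 5.11004641e+02 -2.50817088e+02 -4.68770424e-01] -26.858566883469063 2.03294860191221
[[0.3, -0.5], [0.1, -0.7], [0.4, -1.0], [-0.2, 0.1], [0.8, -0.9], [-0.2, 1.4], [-0.7, 2.0], [0.2, 0.3], [-0.4, 0.3], [0.3, -0.8], [0.5, -0.8], [-0.0, 0.1], [-0.3, 0.2]]
side [ 5.11296746e+02 -2.50974889e+02 -4.66740063e-01] -26.742235763995907 1.9693631571355183
top [ 5.10701074e+02 -2.50733850e+02 -4.67501352e-01] -26.78585436388649 0.6726968265761002
well [[510.87992811  35.81980611  50.        ]]
```

```bash
cat >> fit0.py <<'E'
print("----")
def resw(p,which="both"):
    out=[]
    for c,D,off,f in (("side",{(1,-1):(383,78),(-1,-1):(493,148),(-1,1):(425,243),(1,1):(310,175)},(185,260),5),
                      ("top",{(1,1):(472,165),(1,-1):(600,185),(-1,-1):(578,315),(-1,1):(445,290)},(135,200),6)):
        if which not in("both",c): continue
        for k,v in D.items():
            out.append(proj(c,place([k[0]*p[2],k[1]*p[2],80],p[0],p[1],o[2]))[0]-unc(v,off,f))
    return np.array(out).ravel()
for w in("both","side","top"):
    r=least_squares(resw,[530,90,33],args=(w,));print(w,r.x,np.abs(r.fun).max(), (rz(o[2]).T@(np.array([*r.x[:2],0])-[o[0],o[1],0])))
E
python3 fit0.py | sed -n '/----/,$p'
```

```text
----
both [520.37879807  90.72704525  33.3670976 ] 2.1542746175209118 [ -0.18321585 -74.27747428   0.        ]
side [519.34904999  92.44658413  32.88045301] 1.3955194620025395 [ -1.49600245 -72.76294914   0.        ]
top [521.67139807  88.70679841  33.9232033 ] 0.8589731046191673 [  1.4406613  -76.04247714   0.        ]
```

```bash
cat > go.py <<'E'
import sys
from h import *
from cell import env
# usage: go.py x y z yawdeg_of_tool_y
o=env.get_obs();R=np.array(o['orientation']);p=np.array(o['ee_pos'])
x,y,z,a=map(float,sys.argv[1:5])
a=np.radians(a)
Y=np.array([np.cos(a),np.sin(a),0]);Z=np.array([0,0,-1.]);X=np.cross(Y,Z)
T=np.stack([X,Y,Z],1)
d=R.T@(np.array([x,y,z])-p)
rv=np.degrees(cv2.Rodrigues(R.T@T)[0].ravel())
print("t",round(o['time_s'],2),"pos",p.round(1),"yaw",np.degrees(np.arctan2(R[1,1],R[0,1])).round(1),"tilt",np.degrees(R[:2,2]).round(2),"F",np.round(o['ft_force'],1),"w",round(o['grip_width'],1))
print("shift",d.round(1),"turn",rv.round(1),"joints",np.round(o['joint_pos'],2))
E
python3 go.py 511 -251 200 63.1
```

```text
t 1.0 pos [197.7 592.9 236.7] yaw 71.6 tilt [0. 0.] F [-0.2  0.7  0.3] w 87.9
shift [-564.2 -701.5   36.6] turn [ 0.  -0.   8.5] joints [-1.32  0.41 -0.01  1.6   0.01  1.13 -0.08]
```

Call:
move_arm:
  rows:
    - [[1,-25,-31,-5,0,0,1],[1,-60,-75,-10,0,0,2],[1,-98,-122,-15,0,0,3],[1,-136,-169,-20,0,0,4],[1,-174,-216,-20,0,0,5]]

```text
time_s: 1.62
ee_pos: [295.1, 331.3, 257.2]
orientation: [[-0.917, 0.398, 0.001], [0.398, 0.917, 0.001], [-0.0, 0.002, -1.0]]
ft_force: [0.1, 0.7, 0.2]
grip_width: 88.0
```

```bash
python3 go.py 511 -251 200 63.1
```

```text
t 1.62 pos [295.1 331.3 257.2] yaw 66.5 tilt [0.05 0.07] F [0.1 0.7 0.2] w 88.0
shift [-429.9 -448.2   56.7] turn [0.1 0.  3.4] joints [-1.05  0.07  0.1   1.99 -0.01  1.08  0.22]
```

Call:
move_arm:
  rows:
    - [[1,-42,-44,0,0,0,1],[1,-84,-88,0,0,0,2],[1,-126,-132,0,0,0,3],[1,-168,-176,0,0,0,3],[1,-210,-220,0,0,0,3]]

```text
time_s: 2.25
ee_pos: [400.1, 45.7, 257.1]
orientation: [[-0.896, 0.445, 0.001], [0.445, 0.896, 0.001], [-0.001, 0.002, -1.0]]
ft_force: [1.4, 1.1, 0.4]
grip_width: 87.5
```

```bash
python3 go.py 511 -251 200 63.1
```

```text
t 2.25 pos [400.1  45.7 257.1] yaw 63.6 tilt [0.08 0.06] F [1.4 1.1 0.4] w 87.5
shift [-231.3 -216.5   57. ] turn [0.1 0.  0.5] joints [-0.69 -0.02  0.45  2.09  0.01  1.07  0.87]
```

Call:
move_arm:
  rows:
    - [[1,-43,-41,0,0,0,0],[1,-86,-81,0,0,0,0],[1,-129,-121,5,0,0,0],[1,-172,-162,20,0,0,0],[1,-210,-196,40,0,0,0]]

```text
time_s: 2.88
ee_pos: [501.4, -223.5, 216.7]
orientation: [[-0.896, 0.445, 0.002], [0.445, 0.896, -0.001], [-0.002, 0.0, -1.0]]
ft_force: [1.5, 0.8, 0.8]
grip_width: 87.3
```

```bash
python3 go.py 511 -251 200 63.1
```

```text
t 2.88 pos [ 501.4 -223.5  216.7] yaw 63.6 tilt [ 0.11 -0.03] F [1.5 0.8 0.8] w 87.3
shift [-20.8 -20.3  16.7] turn [0.  0.1 0.5] joints [-0.22  0.35  0.71  1.84 -0.26  1.04  1.7 ]
```

Call:
move_arm:
  rows:
    - [[1,-20,-20,20,0,0,0.5],[1,-21,-20.5,50,0,0,0.5],[1,-21,-20.5,76,0,0,0.5],[1,-21,-20.5,77,0,0,0.5]]

```text
time_s: 3.38
ee_pos: [509.1, -248.7, 138.1]
orientation: [[-0.891, 0.453, -0.003], [0.453, 0.891, 0.001], [0.003, -0.001, -1.0]]
ft_force: [0.9, -0.7, 0.3]
grip_width: 88.0
```

```bash
python3 go.py 511 -251 100 63.1; python3 - <<'E'
from cell import env
import cv2,numpy as np
s=env.snapshot("side");t=env.snapshot("top")
cv2.imwrite("pics/side1.png",s);cv2.imwrite("pics/top1.png",t)
a=cv2.resize(s[120:240,250:350],None,fx=5,fy=5,interpolation=cv2.INTER_CUBIC)
b=cv2.resize(t[180:300,300:360],None,fx=5,fy=5,interpolation=cv2.INTER_CUBIC)
cv2.imwrite("pics/c4.png",np.hstack([a,b]))
E
```

```text
t 3.38 pos [ 509.1 -248.7  138.1] yaw 63.1 tilt [-0.19  0.05] F [ 0.9 -0.7  0.3] w 88.0
shift [-2.9 -1.2 38.1] turn [-0.  -0.2 -0. ] joints [-0.12  0.48  0.66  1.88 -0.37  0.91  1.81]
```

View pics/c4.png

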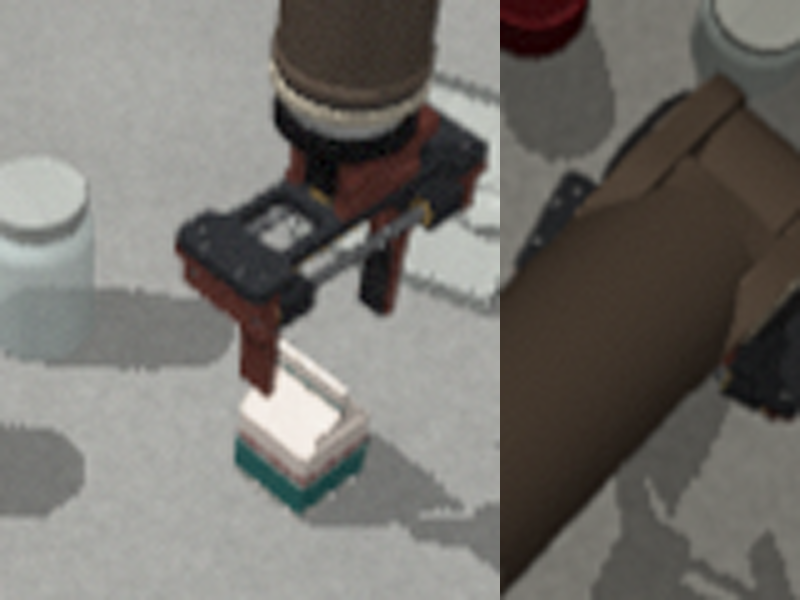

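Call:
move_arm:
  rows:
    - [[1,-1.5,-1,15,0,0,0],[1,-2,-1,30,0,0,0],[1,-2,-1,37,0,0,0],[1,-2,-1,37,0,0,0]]

```text
time_s: 3.98
ee_pos: [511.0, -250.7, 101.9]
orientation: [[-0.891, 0.453, -0.001], [0.453, 0.891, 0.0], [0.001, -0.0, -1.0]]
ft_force: [-0.5, 0.0, 0.9]
grip_width: 87.9
```

```bash
python3 go.py 511 -251 100 63.1
```

```text
t 3.98 pos [ 511.  -250.7  101.9] yaw 63.1 tilt [-0.08  0.02] F [-0.5  0.   0.9] w 87.9
shift [-0.2 -0.2  1.9] turn [-0.  -0.1 -0. ] joints [-0.09  0.53  0.62  1.9  -0.41  0.84  1.85]
```

Call:
move_arm:
  newtons: 25
  rows:
    - [[0.3,0,0,1.5,0,0,0],[0,0,0,1.5,0,0,0],[0,0,0,1.5,0,0,0],[0,0,0,1.5,0,0,0],[0,0,0,1.5,0,0,0]]

```text
time_s: 4.6
ee_pos: [511.4, -250.9, 101.2]
orientation: [[-0.892, 0.453, 0.0], [0.453, 0.892, 0.0], [-0.0, 0.0, -1.0]]
ft_force: [-0.1, -0.4, 0.5]
grip_width: 41.4
```

```bash
python3 go.py 511 -251 100 63.1
```

```text
t 4.6 pos [ 511.4 -250.9  101.2] yaw 63.1 tilt [0.01 0.  ] F [-0.1 -0.4  0.5] w 41.4
shift [ 0.3 -0.3  1.2] turn [ 0.  0. -0.] joints [-0.09  0.53  0.62  1.9  -0.41  0.84  1.85]
```

Call:
move_arm:
  rows:
    - [[0,0,0,0,0,0,0],[0,0,0,0,0,0,0],[0,0,0,0,0,0,0],[0,0,0,0,0,0,0],[0,0,0,0,0,0,0]]

```text
time_s: 5.22
ee_pos: [511.3, -250.9, 101.0]
orientation: [[-0.891, 0.453, -0.0], [0.453, 0.891, 0.0], [0.0, -0.0, -1.0]]
ft_force: [-0.7, 0.5, -1.8]
grip_width: 5.0
```

```bash
python3 go.py 511 -251 100 63.1
```

```text
t 5.22 pos [ 511.3 -250.9  101. ] yaw 63.1 tilt [-0.02  0.  ] F [-0.7  0.5 -1.8] w 5.0
shift [ 0.2 -0.2  1. ] turn [-0. -0. -0.] joints [-0.09  0.53  0.62  1.9  -0.41  0.84  1.85]
```

Call:
move_arm:
  rows:
    - [[0,0,0,-10,0,0,0],[0,0,0,-30,0,0,0],[0,0,0,-60,0,0,0],[0,0,0,-90,0,0,0],[0,0,0,-110,0,0,0]]

```text
time_s: 5.85
ee_pos: [511.6, -251.2, 213.1]
orientation: [[-0.891, 0.453, 0.002], [0.453, 0.891, -0.0], [-0.002, 0.0, -1.0]]
ft_force: [-0.0, 0.4, -1.8]
grip_width: 4.3
```

```bash
python3 go.py 520.5 90.0 211 80
```

```text
t 5.85 pos [ 511.6 -251.2  213.1] yaw 63.0 tilt [ 0.09 -0.02] F [-0.   0.4 -1.8] w 4.3
shift [146.7 308.2   2. ] turn [  0.    0.1 -17. ] joints [-0.16  0.4   0.71  1.8  -0.29  1.05  1.76]
```

Call:
move_arm:
  rows:
    - [[0,7,15,0,0,0,-1],[0,24,51,0,0,0,-4],[0,46,97,0,0,0,-7],[0,68,143,0,0,0,-10],[0,90,189,0,0,0,-13]]

```text
time_s: 6.48
ee_pos: [515.7, -38.7, 210.3]
orientation: [[-0.971, 0.238, -0.001], [0.238, 0.971, 0.0], [0.001, 0.0, -1.0]]
ft_force: [0.9, 0.0, -1.8]
grip_width: 5.0
```

```bash
python3 go.py 520.5 90.0 213 80
```

```text
t 6.47 pos [515.7 -38.7 210.3] yaw 76.3 tilt [-0.08  0.03] F [ 0.9  0.  -1.8] w 5.0
shift [ 25.9 126.1  -2.7] turn [ 0.  -0.1 -3.7] joints [-0.52  0.28  0.62  1.92 -0.19  1.    1.51]
```

Call:
move_arm:
  rows:
    - [[0,9,45,0,0,0,-1.5],[0,18,85,0,0,0,-3],[0,23,110,0,0,0,-4],[0,25,120,0,0,0,-4],[0,25,120,0,0,0,-4]]

```text
time_s: 7.1
ee_pos: [521.3, 80.4, 210.9]
orientation: [[-0.985, 0.173, -0.0], [0.173, 0.985, -0.001], [0.0, -0.001, -1.0]]
ft_force: [0.1, -0.4, -3.0]
grip_width: 5.0
```

```bash
python3 go.py 520.5 90.0 211 80; cat > snap.py <<'E'
import sys
from cell import env
import cv2,numpy as np
n=sys.argv[1]
s=env.snapshot("side");t=env.snapshot("top")
cv2.imwrite(f"pics/side{n}.png",s);cv2.imwrite(f"pics/top{n}.png",t)
b=[int(v) for v in sys.argv[2:]] or [200,240,320,360]
a=cv2.resize(s[b[1]:b[3],b[0]:b[2]],None,fx=5,fy=5,interpolation=cv2.INTER_CUBIC)
cv2.imwrite(f"pics/s{n}.png",a)
t=cv2.resize(t[180:280,130:260],None,fx=6,fy=6,interpolation=cv2.INTER_CUBIC)
cv2.imwrite(f"pics/t{n}.png",t)
E
python3 snap.py 2 200 180 330 300
```

```text
t 7.1 pos [521.3  80.4 210.9] yaw 80.0 tilt [-0.02 -0.03] F [ 0.1 -0.4 -3. ] w 5.0
shift [ 2.4  9.3 -0.1] turn [-0. -0.  0.] joints [-0.7   0.29  0.56  1.89 -0.18  1.01  1.34]
```

View pics/s2.png

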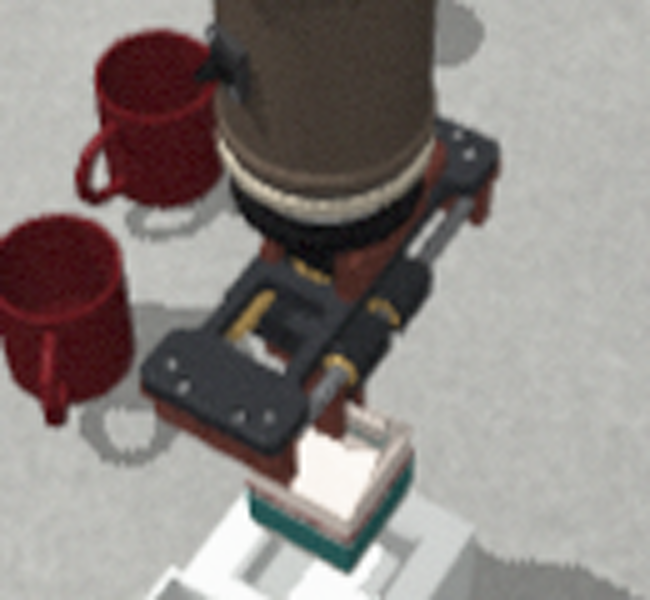

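View pics/t2.png

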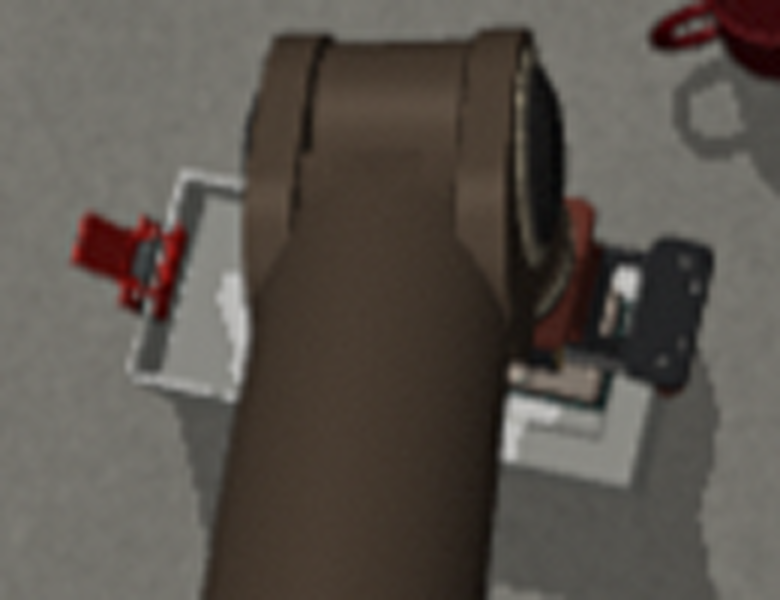

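```bash
cat > fitc.py <<'E'
from h import *
def fitc(cam,pts,off,f,x0,zfree=True):
    def res(p):
        return np.array([proj(cam,place(P,p[0],p[1],p[2],p[3] if zfree else x0[3]))[0]-unc(v,off,f) for P,v in pts]).ravel()
    r=least_squares(res,x0); return r
E
python3 - <<'E'
from fitc import *
h=28.5
pts=[((-h,h,0),(348,573)),((h,h,0),(250,518)),((-h,-h,0),(409,488)),((-h,h,62),(355,533)),((-h,-h,62),(413,438))]
# reference predicted
for P,v in pts: print(P,v,((proj('side',place(P,521.3,80.4,np.radians(-10),109.9))[0]-[200,180]+.5)*5-.5).round())
r=fitc('side',pts,(200,180),5,[521,80,-.17,109.9],False);print(r.x,np.degrees(r.x[2]),r.fun.round(1))
E
```

```text
(-28.5, 28.5, 0) (348, 573) [351. 581.]
(28.5, 28.5, 0) (250, 518) [252. 525.]
(-28.5, -28.5, 0) (409, 488) [413. 493.]
(-28.5, 28.5, 62) (355, 533) [351. 517.]
(-28.5, -28.5, 62) (413, 438) [416. 426.]
[ 5.21452123e+02  8.12531281e+01 -2.00340003e-01  1.09900000e+02] -11.478636656863069 [ 0.   2.   0.2  1.3  0.7  1.5 -1.4 -2.9  0.5 -1.9]
```

Call:
move_arm:
  rows:
    - [[0,1.5,5,0,0,0,0],[0,2.4,9.5,4,0,0,0],[0,2.4,9.5,14,0,0,0],[0,2.4,9.5,22,0,0,0],[0,2.4,9.5,22,0,0,0]]

```text
time_s: 7.82
ee_pos: [520.1, 90.4, 188.2]
orientation: [[-0.985, 0.173, -0.002], [0.173, 0.985, -0.001], [0.001, -0.001, -1.0]]
ft_force: [0.3, 0.1, -3.0]
grip_width: 4.8
```

```bash
python3 go.py 520.4 90.2 151 80; python3 snap.py 3 200 200 330 320
```

```text
t 7.83 pos [520.1  90.4 188.2] yaw 80.1 tilt [-0.1  -0.05] F [ 0.3  0.1 -3. ] w 4.8
shift [-0.4 -0.1 37.2] turn [-0.1 -0.1  0.1] joints [-0.7   0.32  0.55  1.92 -0.2   0.96  1.34]
```

View pics/s3.png

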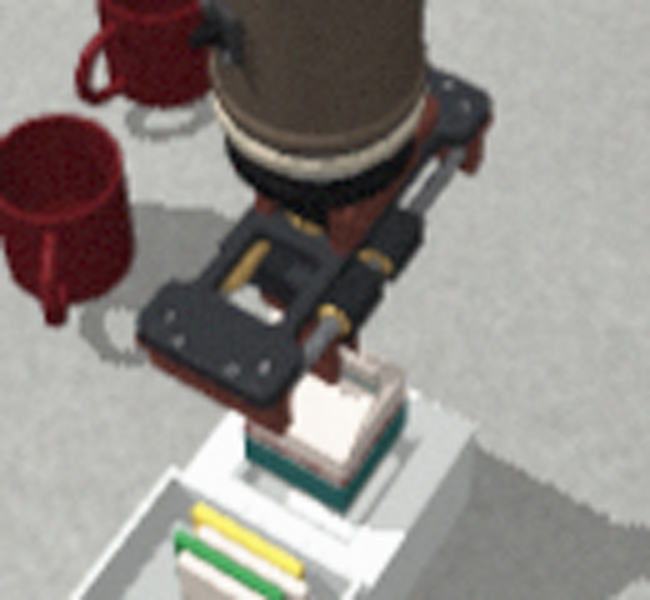

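Call:
move_arm:
  rows:
    - [[0,-0.3,0,4,0,0,0],[0,-0.3,0,8,0,0,0],[0,-0.3,0,12,0,0,0],[0,-0.3,0,16,0,0,0],[0,-0.3,0,20,0,0,0]]

```text
time_s: 8.55
ee_pos: [520.9, 90.6, 168.8]
orientation: [[-0.985, 0.173, -0.0], [0.173, 0.985, 0.0], [0.0, -0.0, -1.0]]
ft_force: [-0.3, 0.8, -2.1]
grip_width: 4.9
```

```bash
python3 go.py 520.4 90.2 151 80; python3 snap.py 4 200 200 330 320
```

```text
t 8.55 pos [520.9  90.6 168.8] yaw 80.1 tilt [-0.01  0.  ] F [-0.3  0.8 -2.1] w 4.9
shift [ 0.5 -0.5 17.8] turn [-0.  -0.   0.1] joints [-0.69  0.35  0.54  1.93 -0.22  0.92  1.35]
```

View pics/s4.png

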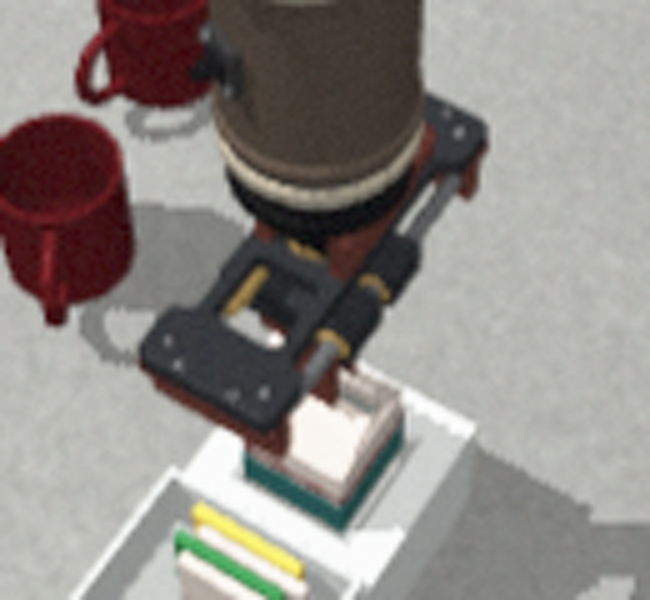

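It's inside the mouth (no side force). Lower the rest.

Call:
move_arm:
  rows:
    - [[0,0.3,-0.3,4,0,0,0],[0,0.3,-0.3,8,0,0,0],[0,0.3,-0.3,12,0,0,0],[0,0.3,-0.3,15,0,0,0],[0,0.3,-0.3,16.5,0,0,0]]

```text
time_s: 9.28
ee_pos: [520.6, 90.3, 152.4]
orientation: [[-0.985, 0.173, -0.0], [0.173, 0.985, -0.0], [0.0, -0.0, -1.0]]
ft_force: [-1.0, -1.0, -1.5]
grip_width: 5.1
```

Call:
move_arm:
  rows:
    - [[0,0,0,0.5,0,0,0],[0,0,0,1,0,0,0],[0,0,0,1,0,0,0]]

```text
time_s: 9.65
ee_pos: [520.7, 90.3, 151.7]
orientation: [[-0.985, 0.173, 0.0], [0.173, 0.985, 0.0], [-0.0, 0.0, -1.0]]
ft_force: [0.4, 0.4, -2.2]
grip_width: 5.0
```

```bash
python3 go.py 520.4 90.2 151 80; python3 snap.py 5 200 200 330 320
```

```text
t 9.65 pos [520.7  90.3 151.7] yaw 80.1 tilt [0.01 0.  ] F [ 0.4  0.4 -2.2] w 5.0
shift [ 0.3 -0.2  0.7] turn [0.  0.  0.1] joints [-0.68  0.37  0.53  1.95 -0.24  0.88  1.37]
```

View pics/s5.png

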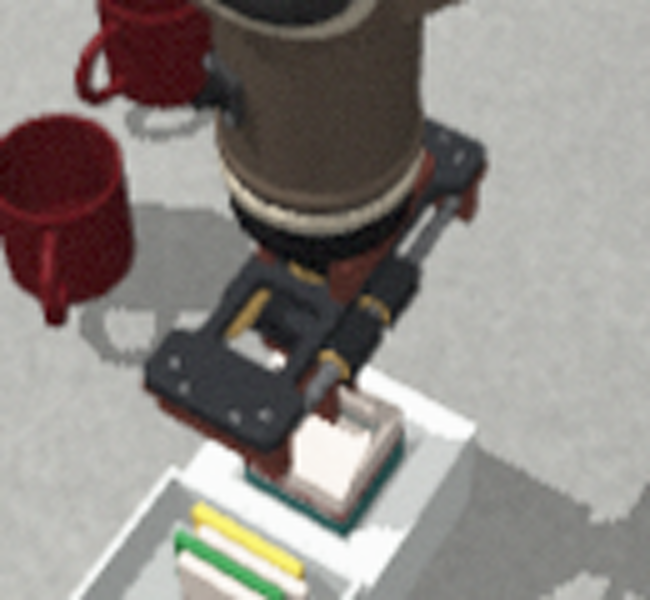

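Not yet touching; creep down until the force shows contact.

Call:
move_arm:
  rows:
    - [[0,0,0,0.5,0,0,0],[0,0,0,1,0,0,0],[0,0,0,1,0,0,0]]

```text
time_s: 10.12
ee_pos: [520.7, 90.3, 151.0]
orientation: [[-0.985, 0.173, 0.0], [0.173, 0.985, 0.0], [-0.0, 0.0, -1.0]]
ft_force: [-1.0, 0.7, 3.6]
grip_width: 4.9
```

Call:
move_arm:
  rows:
    - [[0,0,0,0.5,0,0,0],[0,0,0,0.8,0,0,0],[0,0,0,0.8,0,0,0]]

```text
time_s: 10.5
ee_pos: [520.8, 90.3, 150.9]
orientation: [[-0.985, 0.173, 0.0], [0.173, 0.985, 0.001], [-0.0, 0.001, -1.0]]
ft_force: [-4.4, -1.2, 13.0]
grip_width: 4.9
```

Call:
move_arm:
  rows:
    - [[0.6,0,0,-0.8,0,0,0],[0.8,0,0,-0.8,0,0,0],[1,0,0,-0.8,0,0,0],[1,0,0,-2,0,0,0]]

```text
time_s: 11.0
ee_pos: [520.5, 90.3, 151.7]
orientation: [[-0.985, 0.173, -0.0], [0.173, 0.985, -0.0], [0.0, -0.0, -1.0]]
ft_force: [0.2, 0.5, 0.1]
grip_width: 41.4
```

```bash
python3 go.py 555 290 215 80; python3 - <<'E'
from h import *
o=[533.46,163.84,np.radians(-10.0)]
def pc(c,P,dx=0,off=(0,0),f=1):
    return ((proj(c,place(P,*place([dx,128.5,0],*o)[0][:2],o[2]))-np.array(off)+.5)*f-.5).round()
for c,off,f in (("side",(185,260),5),("top",(135,200),6)):
    for dx in (-5,0,5):
        print(c,dx,"plates+y tops",pc(c,[[-14,25,163],[14,25,163]],dx,off,f).tolist(),"-y tops",pc(c,[[-14,-25,163],[14,-25,163]],dx,off,f).tolist(),"pin",pc(c,[[-25,0,124],[25,0,124]],dx,off,f).tolist())
E
```

```text
t 11.0 pos [520.5  90.3 151.7] yaw 80.1 tilt [-0.02 -0.01] F [0.2 0.5 0.1] w 41.4
shift [  0.5 202.6 -63.4] turn [-0.  -0.   0.1] joints [-0.68  0.37  0.53  1.95 -0.24  0.88  1.37]
side -5 plates+y tops [[132.0, 514.0], [77.0, 477.0]] -y tops [[207.0, 410.0], [152.0, 375.0]] pin [[201.0, 508.0], [106.0, 445.0]]
side 0 plates+y tops [[122.0, 508.0], [67.0, 470.0]] -y tops [[197.0, 403.0], [143.0, 369.0]] pin [[191.0, 502.0], [97.0, 439.0]]
side 5 plates+y tops [[112.0, 501.0], [57.0, 464.0]] -y tops [[187.0, 397.0], [133.0, 362.0]] pin [[181.0, 495.0], [88.0, 433.0]]
top -5 plates+y tops [[38.0, 158.0], [52.0, 103.0]] -y tops [[136.0, 179.0], [151.0, 124.0]] pin [[102.0, 203.0], [127.0, 107.0]]
top 0 plates+y tops [[40.0, 148.0], [55.0, 94.0]] -y tops [[139.0, 169.0], [153.0, 114.0]] pin [[104.0, 193.0], [130.0, 98.0]]
top 5 plates+y tops [[43.0, 138.0], [58.0, 84.0]] -y tops [[141.0, 159.0], [156.0, 104.0]] pin [[107.0, 184.0], [132.0, 88.0]]
```

Call:
move_arm:
  rows:
    - [[1,0,0,-10,0,0,0],[1,0,0,-35,0,0,0],[1,0,10,-62,0,0,0],[1,0,50,-66,0,0,0],[1,-1,95,-66,0,0,0]]

```text
time_s: 11.62
ee_pos: [538.8, 184.3, 219.7]
orientation: [[-0.985, 0.174, 0.002], [0.174, 0.985, 0.001], [-0.002, 0.002, -1.0]]
ft_force: [0.7, 0.7, -0.0]
grip_width: 87.0
```

Call:
move_arm:
  rows:
    - [[1,0,50,0,0,0,0],[1,-1,85,0,0,0,0],[1,-1,103,0,0,0,0],[1,-1,108,0,0,0,0],[1,-1,108,0,0,0,0]]

```text
time_s: 12.25
ee_pos: [557.8, 288.6, 218.0]
orientation: [[-0.985, 0.174, 0.0], [0.174, 0.985, -0.001], [-0.0, -0.001, -1.0]]
ft_force: [0.2, -0.6, 1.1]
grip_width: 88.0
```

```bash
python3 go.py 556.8 290.2 147 80; python3 snap.py 6 170 230 320 350
```

```text
t 12.25 pos [557.8 288.6 218. ] yaw 80.0 tilt [ 0.   -0.03] F [ 0.2 -0.6  1.1] w 88.0
shift [ 1.3  1.5 71. ] turn [-0.  0. -0.] joints [-0.9   0.46  0.49  1.64 -0.23  1.11  1.05]
```

View pics/s6.png

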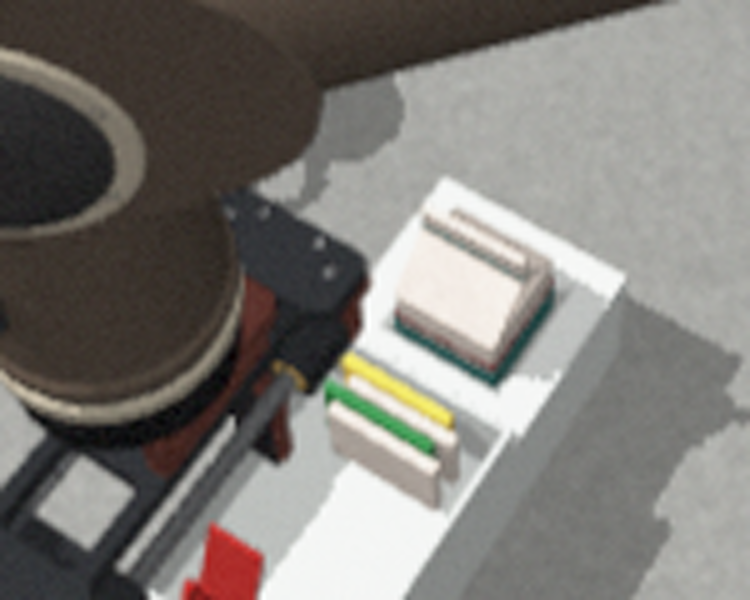

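View pics/t6.png

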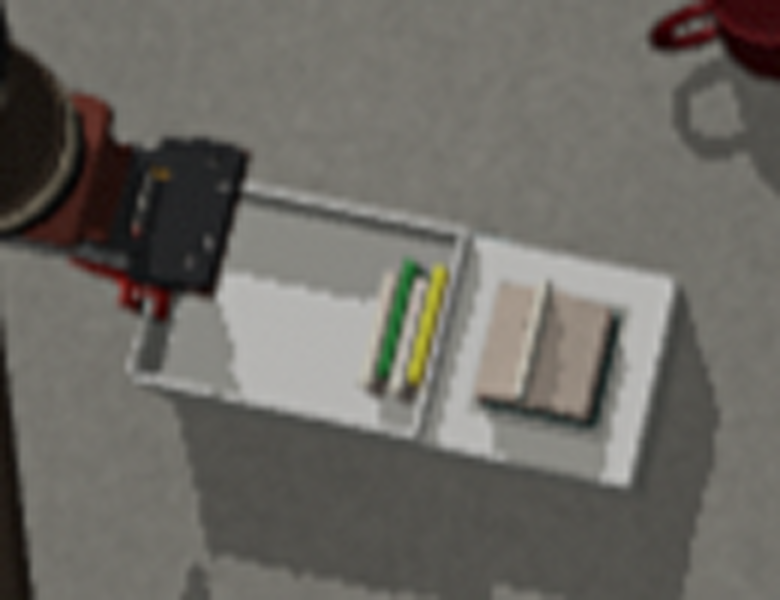

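Call:
move_arm:
  rows:
    - [[1,0.8,1.5,15,0,0,0],[1,0.8,1.5,35,0,0,0],[1,0.8,1.5,55,0,0,0],[1,0.8,1.5,68,0,0,0],[1,0.8,1.5,71,0,0,0]]

```text
time_s: 12.98
ee_pos: [556.6, 291.0, 145.7]
orientation: [[-0.985, 0.173, -0.001], [0.173, 0.985, -0.001], [0.001, -0.001, -1.0]]
ft_force: [0.4, -0.2, -0.0]
grip_width: 87.4
```

```bash
python3 go.py 556.8 290.2 147 80; python3 snap.py 7 150 270 280 390; python3 - <<'E'
from h import *
print(((proj("top",place([[28.5,0,152],[-28.5,0,152]],520.6,90.3,np.radians(-10)))-[130,180]+.5)*6-.5).round())
print(((proj("side",place([[28.5,0,152],[-28.5,0,152]],520.6,90.3,np.radians(-10)))-[170,230]+.5)*5-.5).round())
E
```

```text
t 12.97 pos [556.6 291.  145.7] yaw 80.0 tilt [-0.08 -0.06] F [ 0.4 -0.2 -0. ] w 87.4
shift [-0.3 -0.8 -1.3] turn [-0.1 -0.1  0. ] joints [-0.88  0.53  0.46  1.71 -0.28  0.97  1.08]
[[545. 282.]
 [518. 394.]]
[[425. 204.]
 [527. 260.]]
```

View pics/s7.png

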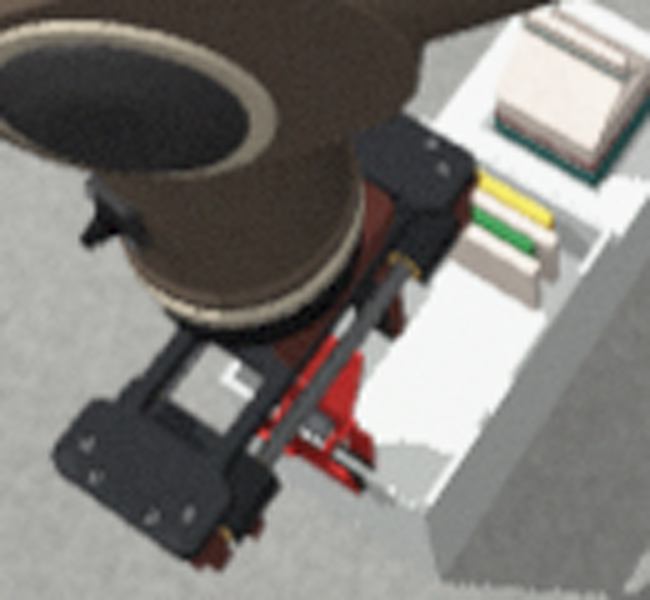

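View pics/t7.png

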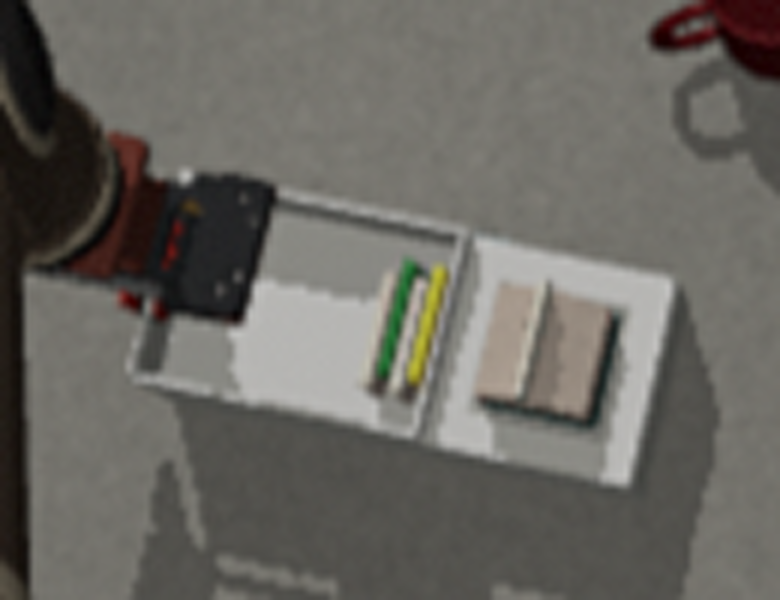

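```bash
python3 - <<'E'
from h import *
y=np.radians(-10)
F=place([[28.5,0,152],[-28.5,0,152]],520.6,90.3,y)
bS=(unc(np.array([(428,213),(525,268)]),(170,230),5)-proj("side",F)).mean(0)
bT=(unc(np.array([(545,285),(522,398)]),(130,180),6)-proj("top",F)).mean(0)
print(bS,bT)
S=[((14,-25,163),(135,375)),((-14,-25,163),(188,400)),((14,25,163),(67,468))]
T=[((-14,25,163),(40,148)),((14,25,163),(60,92))]
for use in("b","s","t"):
  def res(p):
    out=[]
    if use!="t": out+=[proj("side",place(P,p[0],p[1],y))[0]+bS-unc(v,(185,260),5) for P,v in S]
    if use!="s": out+=[proj("top",place(P,p[0],p[1],y))[0]+bT-unc(v,(135,200),6) for P,v in T]
    return np.array(out).ravel()
  r=least_squares(res,[556,290]);print(use,r.x,r.fun.round(1),rz(y).T[:2,:2]@(r.x-[533.46,163.84]))
E
```

```text
[0.03252257 1.71022144] [0.30125722 0.53111014]
b [559.09232177 288.70175571] [ 0.6 -0.9  0.7  1.  -1.   0.8  1.  -0.5  0.2 -0.3] [  3.56089286 127.41583105]
s [559.6161711  288.13763301] [ 0.5 -1.2  0.6  0.7 -1.1  0.4] [  4.17474263 126.95124411]
t [557.79753756 290.31852016] [ 0.4 -0.1 -0.4  0.1] [  2.00503114 128.78319629]
```

Call:
move_arm:
  newtons: 20
  rows:
    - [[0.6,-2,-0.8,-1,0,0,0],[0,-2,-0.8,-1,0,0,0],[0,-2,-0.8,-1,0,0,0],[0,-2,-0.8,-1,0,0,0],[0,-2,-0.8,-1,0,0,0]]

```text
time_s: 13.7
ee_pos: [558.8, 290.4, 147.8]
orientation: [[-0.985, 0.173, -0.0], [0.173, 0.985, -0.0], [0.0, -0.0, -1.0]]
ft_force: [0.5, -0.7, 0.0]
grip_width: 41.1
```

Call:
move_arm:
  rows:
    - [[0,0,0,0,0,0,0],[0,0,0,0,0,0,0],[0,0,0,0,0,0,0],[0,0,0,0,0,0,0]]

```text
time_s: 14.2
ee_pos: [558.9, 290.4, 147.8]
orientation: [[-0.985, 0.173, -0.0], [0.173, 0.985, 0.0], [0.0, 0.0, -1.0]]
ft_force: [-0.6, 0.6, -1.2]
grip_width: 19.7
```

```bash
python3 go.py 556.8 290.2 147 80; python3 snap.py 8 150 270 280 390
```

```text
t 14.2 pos [558.9 290.4 147.8] yaw 80.1 tilt [-0.  0.] F [-0.6  0.6 -1.2] w 19.7
shift [ 2.1 -0.6  0.8] turn [ 0.  -0.   0.1] joints [-0.88  0.53  0.46  1.7  -0.28  0.97  1.08]
```

View pics/s8.png

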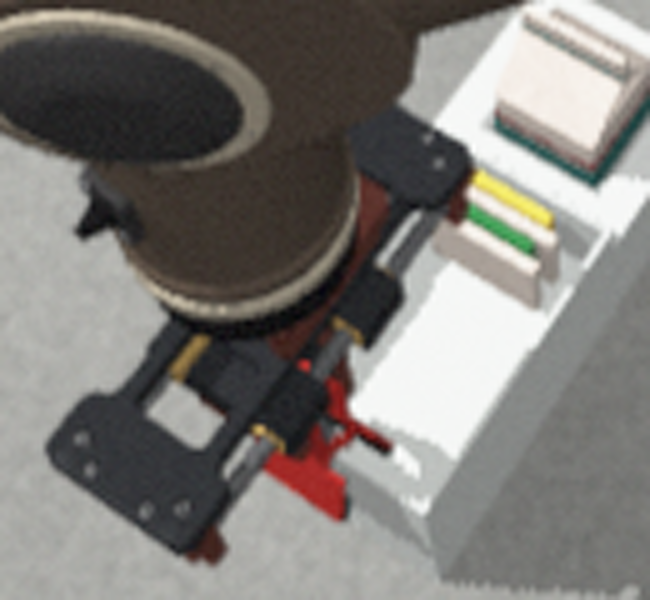

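Call:
move_arm:
  rows:
    - [[0,0,0,-6,0,0,0],[0,0,0,-20,0,0,0],[0,0,0,-45,0,0,0],[0,0,0,-75,0,0,0],[0,0,0,-95,0,0,0]]

```text
time_s: 14.92
ee_pos: [559.5, 290.5, 245.5]
orientation: [[-0.985, 0.173, 0.002], [0.173, 0.985, 0.001], [-0.002, 0.002, -1.0]]
ft_force: [0.4, 0.7, 0.2]
grip_width: 19.8
```

```bash
python3 go.py 520.6 90.3 243 80; python3 snap.py 9 150 230 280 350
```

```text
t 14.93 pos [559.5 290.5 245.5] yaw 80.0 tilt [0.12 0.08] F [0.4 0.7 0.2] w 19.8
shift [   3.8 -203.9    2.2] turn [0.1 0.1 0. ] joints [-0.91  0.44  0.5   1.6  -0.22  1.16  1.04]
```

View pics/s9.png

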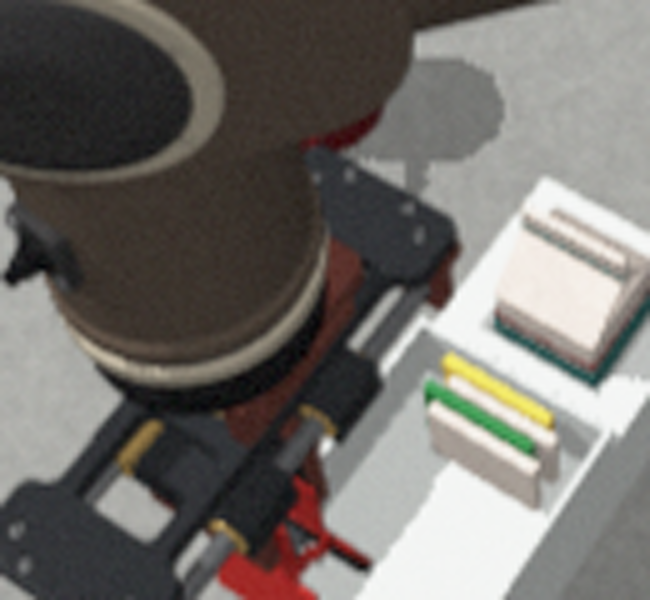

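Call:
move_arm:
  rows:
    - [[0,0.5,-20,0,0,0,0],[0,1.5,-70,0,0,0,0],[0,2.5,-120,0,0,0,0],[0,3.5,-170,0,0,0,0],[0,3.8,-195,0,0,0,0]]

```text
time_s: 15.65
ee_pos: [520.1, 95.0, 242.3]
orientation: [[-0.984, 0.176, -0.001], [0.176, 0.984, -0.001], [0.001, -0.001, -1.0]]
ft_force: [0.6, 0.7, 0.1]
grip_width: 19.9
```

Call:
move_arm:
  rows:
    - [[0,0,-9,0,0,0,0],[0,0,-9,0,0,0,0],[0,0,-9,0,0,0,0]]

```text
time_s: 16.02
ee_pos: [520.2, 91.9, 242.6]
orientation: [[-0.985, 0.17, -0.0], [0.17, 0.985, 0.0], [0.0, 0.0, -1.0]]
ft_force: [-0.5, -1.1, -0.2]
grip_width: 20.1
```

```bash
python3 go.py 520.6 90.3 243 80; python3 snap.py 10 190 190 320 310
```

```text
t 16.02 pos [520.2  91.9 242.6] yaw 80.2 tilt [-0.01  0.01] F [-0.5 -1.1 -0.2] w 20.1
shift [-0.7 -1.5 -0.4] turn [ 0.  -0.   0.2] joints [-0.73  0.26  0.57  1.85 -0.16  1.08  1.3 ]
```

View pics/s10.png

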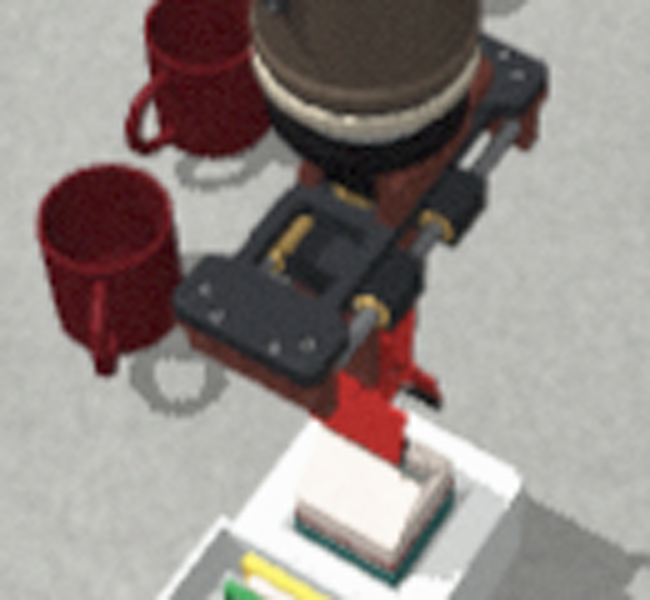

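View pics/t10.png

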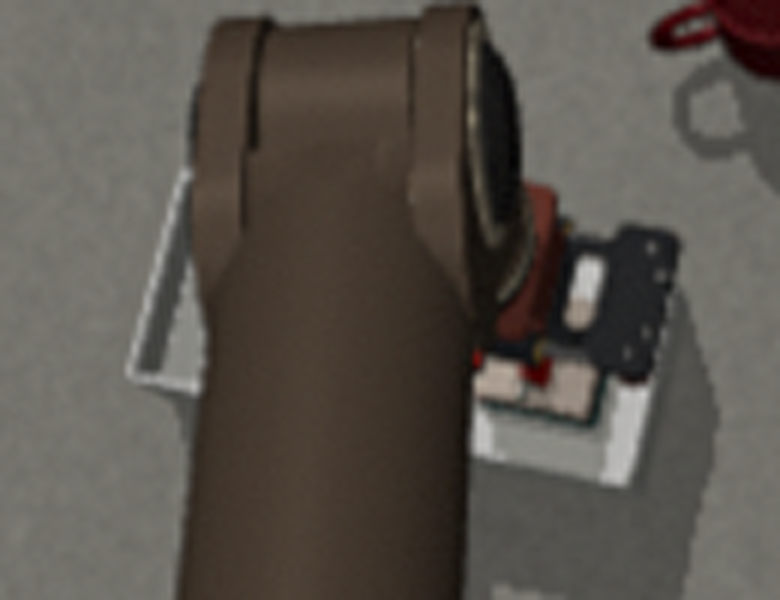

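```bash
python3 - <<'E'
from h import *
y=np.radians(-9.8);b=np.array([0.03,1.7])
obs=unc(np.array([(404,467),(440,405)]),(190,190),5)
def res(p):
    P=place([[-25+p[0],p[2]+16,p[1]],[-25+p[0],p[2]-16,p[1]]],520.2,91.9,y)
    return (proj("side",P)+b-obs).ravel()
r=least_squares(res,[0,175,0]);print(r.x,r.fun.round(2))
# with nominal
for zt in (176,179,182):
  print(zt,((proj("side",place([[-25,16,zt],[-25,-16,zt],[25,16,zt]],520.2,91.9,y))+b-[190,190]+.5)*5-.5).round().tolist())
# top: jaw -x corner
print(((proj("top",place([[-25,16,180],[-25,-16,180]],520.2,91.9,y))+[.3,.53]-[130,180]+.5)*6-.5).round().tolist())
E
```

```text
[-23.99123185 260.43937525  39.73715046] [-0.51 -0.36  0.52  0.37]
176 [[403.0, 468.0], [439.0, 416.0], [310.0, 417.0]]
179 [[403.0, 465.0], [440.0, 413.0], [310.0, 414.0]]
182 [[403.0, 461.0], [440.0, 409.0], [310.0, 411.0]]
[[478.0, 376.0], [543.0, 390.0]]
```

Call:
move_arm:
  rows:
    - [[0,-0.5,-1.2,3,0,0,0.2],[0,-0.5,-1.2,10,0,0,0.2],[0,-0.5,-1.2,18,0,0,0.2],[0,-0.5,-1.2,18,0,0,0.2]]

```text
time_s: 16.62
ee_pos: [519.8, 88.8, 223.9]
orientation: [[-0.984, 0.176, -0.001], [0.176, 0.984, -0.001], [0.001, -0.001, -1.0]]
ft_force: [-0.2, 0.5, -0.5]
grip_width: 19.8
```

```bash
python3 go.py 520.6 90.3 195 80; python3 snap.py 11 220 220 310 300; cd pics; python3 -c "
import cv2;a=cv2.imread('s11.png');cv2.imwrite('s11b.png',cv2.resize(a,None,fx=1.5,fy=1.5))"
```

```text
t 16.62 pos [519.8  88.8 223.9] yaw 79.9 tilt [-0.08 -0.03] F [-0.2  0.5 -0.5] w 19.8
shift [-0.6  1.7 28.9] turn [-0.  -0.1 -0.1] joints [-0.72  0.28  0.57  1.88 -0.17  1.04  1.31]
```

View pics/s11b.png

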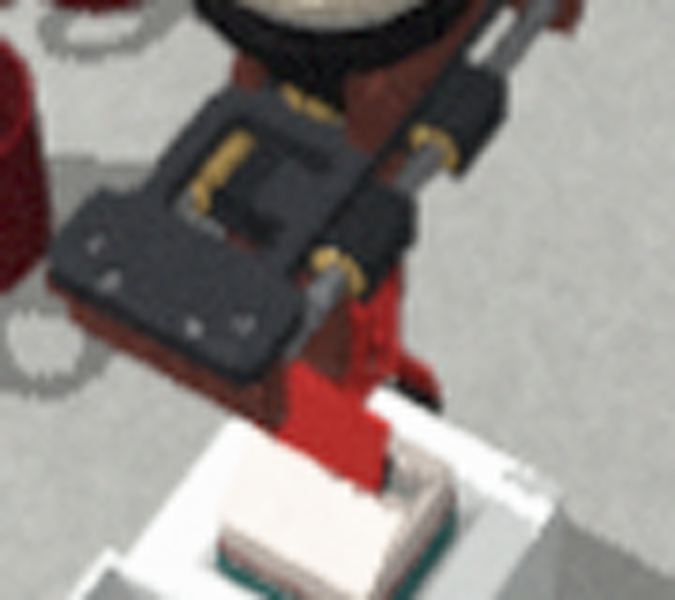

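Call:
move_arm:
  rows:
    - [[0,-0.5,1,0,0,0,0],[0,-0.5,1,0,0,0,0],[0,-0.5,1,0,0,0,0]]

```text
time_s: 17.1
ee_pos: [521.0, 89.8, 225.0]
orientation: [[-0.984, 0.176, 0.0], [0.176, 0.984, 0.0], [-0.0, 0.0, -1.0]]
ft_force: [0.2, -0.5, -0.2]
grip_width: 19.9
```

```bash
python3 go.py 520.6 90.3 195 80
```

```text
t 17.1 pos [521.   89.8 225. ] yaw 79.9 tilt [0.01 0.01] F [ 0.2 -0.5 -0.2] w 19.9
shift [ 0.5  0.4 30. ] turn [ 0.   0.  -0.1] joints [-0.72  0.28  0.57  1.87 -0.17  1.04  1.31]
```

Call:
move_arm:
  rows:
    - [[0,0.3,0.4,3,0,0,0],[0,0.3,0.4,7,0,0,0],[0,0.3,0.4,11,0,0,0],[0,0.3,0.4,15,0,0,0],[0,0.3,0.4,15,0,0,0]]

```text
time_s: 17.73
ee_pos: [520.5, 90.1, 209.4]
orientation: [[-0.984, 0.176, -0.001], [0.176, 0.984, -0.0], [0.001, -0.0, -1.0]]
ft_force: [0.8, 0.3, 0.1]
grip_width: 19.7
```

```bash
python3 go.py 520.6 90.3 195 80; python3 snap.py 12 220 220 310 300; cd pics; python3 -c "
import cv2;a=cv2.imread('s12.png');cv2.imwrite('s12b.png',cv2.resize(a,None,fx=1.5,fy=1.5))"
```

```text
t 17.73 pos [520.5  90.1 209.4] yaw 79.9 tilt [-0.04 -0.02] F [0.8 0.3 0.1] w 19.7
shift [-0.1  0.2 14.4] turn [-0.  -0.  -0.1] joints [-0.72  0.3   0.56  1.89 -0.18  1.01  1.32]
```

View pics/s12b.png

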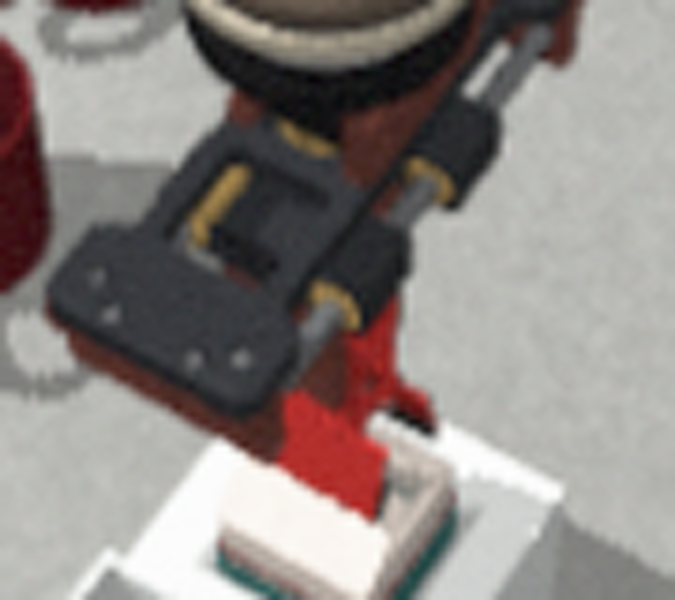

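View pics/t12.png

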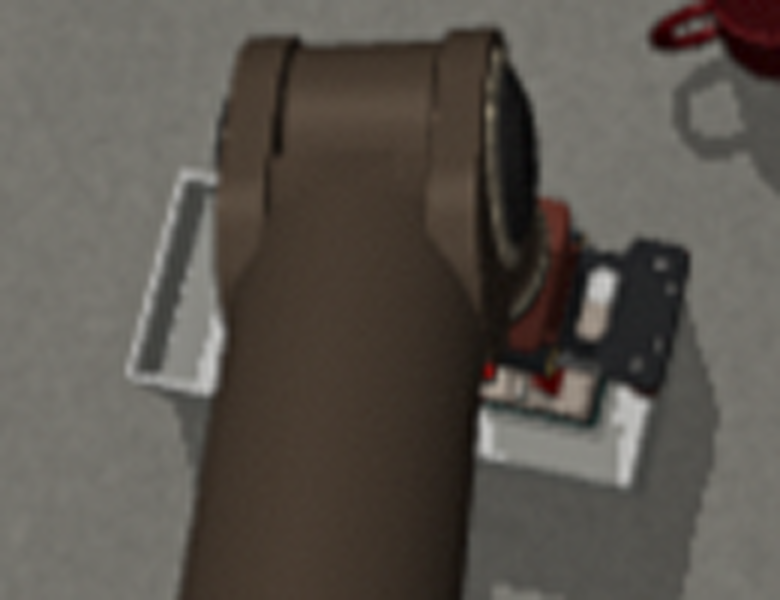

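```bash
python3 - <<'E'
from h import *
y=np.radians(-10)
P=[[-28.5,0,152],[-25,15,145],[-25,17,145],[-25,-15,145],[-25,-17,145],[-25,9,172],[-25,-9,172]]
print(((proj("top",place(P,520.5,90.1,y))+[.3,.53]-[130,180]+.5)*6-.5).round().tolist())
P=[[-28.5,0,152],[-25,15,145],[-25,17,145],[-25,-15,145],[-25,-17,145]]
print(((proj("side",place(P,520.5,90.1,y))+[0,1.7]-[220,220]+.5)*7.5-.5).round().tolist())
E
cd pics; python3 -c "
import cv2
a=cv2.imread('top12.png')[225:255,205:235];cv2.imwrite('tz12.png',cv2.resize(a,None,fx=16,fy=16,interpolation=cv2.INTER_CUBIC))
a=cv2.imread('side12.png')[260:300,245:285];cv2.imwrite('sz12.png',cv2.resize(a,None,fx=14,fy=14,interpolation=cv2.INTER_CUBIC))"
```

```text
[[520.0, 398.0], [494.0, 387.0], [491.0, 386.0], [554.0, 399.0], [558.0, 400.0], [498.0, 381.0], [534.0, 389.0]]
[[417.0, 478.0], [382.0, 520.0], [378.0, 525.0], [432.0, 448.0], [435.0, 443.0]]
```

View pics/tz12.png

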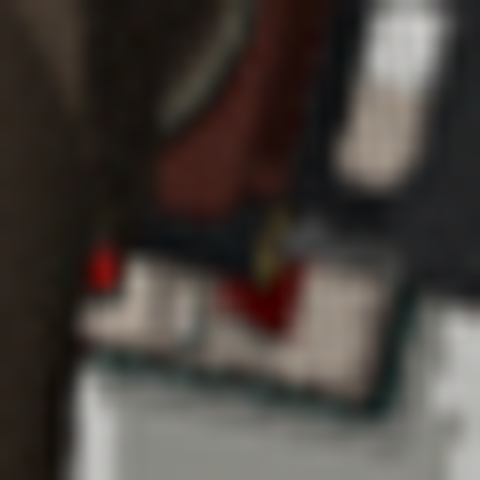

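View pics/sz12.png

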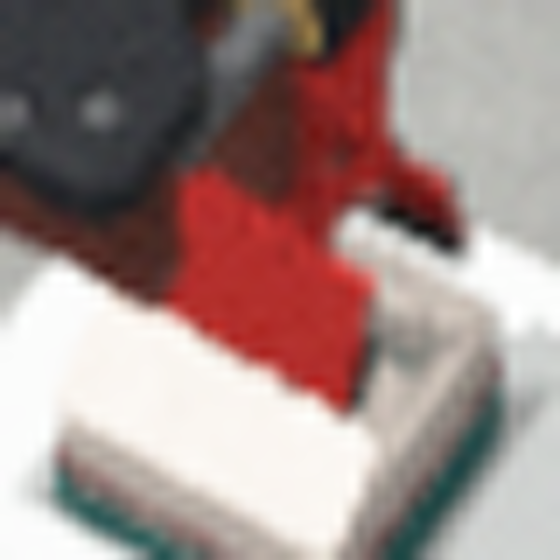

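Call:
move_arm:
  rows:
    - [[0,1,0,3,0,0,0],[0,1,0,7,0,0,0],[0,1,0,11,0,0,0],[0,1,0,14,0,0,0],[0,1,0,14,0,0,0]]

```text
time_s: 18.45
ee_pos: [519.6, 90.3, 195.6]
orientation: [[-0.984, 0.176, -0.0], [0.176, 0.984, -0.0], [0.0, -0.0, -1.0]]
ft_force: [-0.1, -0.1, -0.6]
grip_width: 19.7
```

Call:
move_arm:
  rows:
    - [[0,0,0,0,0,0,0],[0,0,0,0,0,0,0],[0,0,0,0,0,0,0]]

```text
time_s: 18.82
ee_pos: [519.8, 90.4, 195.9]
orientation: [[-0.984, 0.176, 0.0], [0.176, 0.984, 0.0], [-0.0, 0.0, -1.0]]
ft_force: [-0.3, 0.4, -0.2]
grip_width: 20.2
```

```bash
python3 go.py 520.6 90.3 195 80; python3 snap.py 13; cd pics; python3 -c "
import cv2,numpy as np
a=cv2.imread('top13.png')[225:255,205:235];a=cv2.resize(a,(400,400),interpolation=cv2.INTER_CUBIC)
b=cv2.imread('side13.png')[260:300,245:285];b=cv2.resize(b,(400,400),interpolation=cv2.INTER_CUBIC);cv2.imwrite('z13.png',np.hstack([a,b]))"
```

```text
t 18.82 pos [519.8  90.4 195.9] yaw 79.9 tilt [0.01 0.01] F [-0.3  0.4 -0.2] w 20.2
shift [-0.8  0.   0.9] turn [ 0.   0.  -0.1] joints [-0.71  0.31  0.55  1.91 -0.2   0.97  1.33]
```

View pics/z13.png

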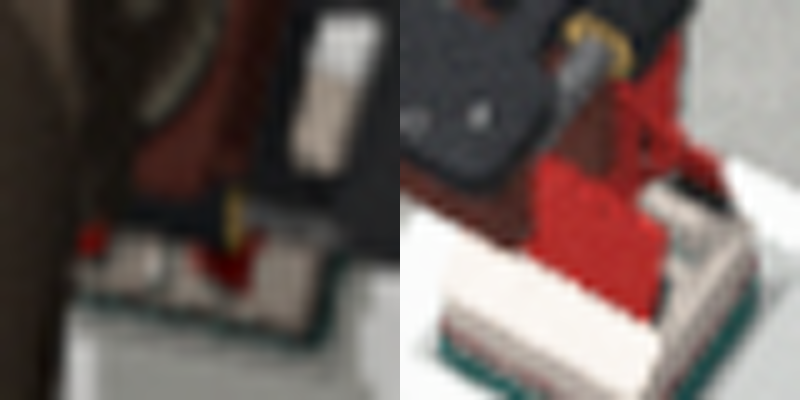

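View pics/side13.png

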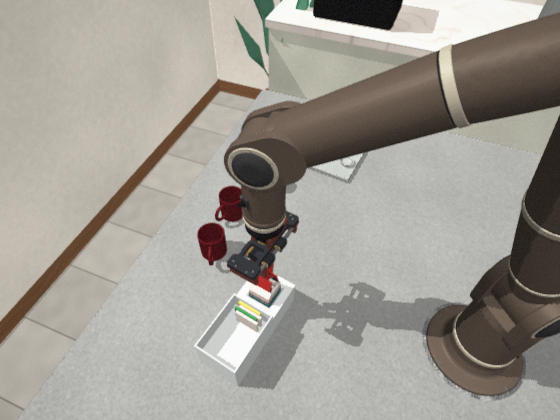

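```bash
python3 - <<'E'
from h import *
y=np.radians(-10)
f=lambda P,x,yy:((proj("side",place(P,x,yy,y))+[0,1.7]-[245,260]+.5)*10-.5).round().tolist()
print("fin end top/bottom, eave apex",f([[-28.5,-2.5,152],[-28.5,2.5,152],[-28.5,2.5,134],[-28.5,-2.5,134],[-28.5,28.5,112],[-28.5,-28.5,112]],520.6,90.3))
for z in (128,131,134): print("tips",z,f([[-25,15,z],[-25,17,z],[-25,-15,z],[-25,-17,z]],519.8,90.4))
g=lambda P,x,yy:((proj("top",place(P,x,yy,y))+[.3,.53]-[205,225]+.5)*13.33-.5).round().tolist()
print(g([[-28.5,0,152]],520.6,90.3),g([[-25,15,131],[-25,-15,131],[-25,-17,131]],519.8,90.4))
E
```

```text
fin end top/bottom, eave apex [[311.0, 230.0], [300.0, 246.0], [299.0, 284.0], [310.0, 268.0], [240.0, 412.0], [364.0, 232.0]]
tips 128 [[261.0, 331.0], [257.0, 337.0], [327.0, 235.0], [332.0, 229.0]]
tips 131 [[261.0, 325.0], [257.0, 331.0], [328.0, 229.0], [332.0, 223.0]]
tips 134 [[261.0, 318.0], [257.0, 325.0], [328.0, 223.0], [332.0, 217.0]]
[[156.0, 284.0]] [[107.0, 272.0], [237.0, 299.0], [246.0, 301.0]]
```

Call:
move_arm:
  rows:
    - [[0,0,0,1,0,0,0],[0,0,0,2,0,0,0],[0,0,0,2,0,0,0],[0,0,0,2,0,0,0]]

```text
time_s: 19.42
ee_pos: [519.7, 90.4, 193.8]
orientation: [[-0.984, 0.176, -0.0], [0.176, 0.984, -0.0], [0.0, -0.0, -1.0]]
ft_force: [-0.1, -1.3, -0.6]
grip_width: 19.6
```

```bash
python3 go.py 520.6 90.3 194 80; python3 snap.py 14; cd pics; python3 -c "
import cv2,numpy as np
a=cv2.imread('top14.png')[225:255,205:235];a=cv2.resize(a,(400,400),interpolation=cv2.INTER_CUBIC)
b=cv2.imread('side14.png')[260:300,245:285];b=cv2.resize(b,(400,400),interpolation=cv2.INTER_CUBIC);cv2.imwrite('z14.png',np.hstack([a,b]))
for c in('side','top'):
  x=cv2.imread(c+'0.png').astype(int);y=cv2.imread(c+'14.png').astype(int)"
```

```text
t 19.43 pos [519.7  90.4 193.8] yaw 79.9 tilt [-0. -0.] F [-0.1 -1.3 -0.6] w 19.6
shift [-0.9  0.1 -0.2] turn [-0.  -0.  -0.1] joints [-0.71  0.31  0.55  1.91 -0.2   0.97  1.33]
```

View pics/z14.png

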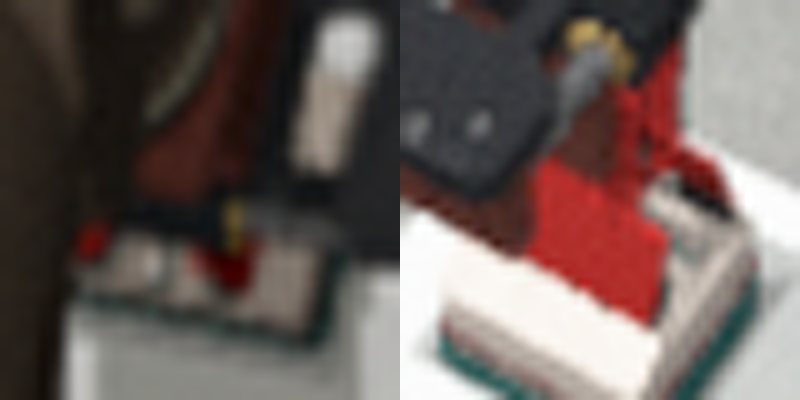

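View pics/top14.png

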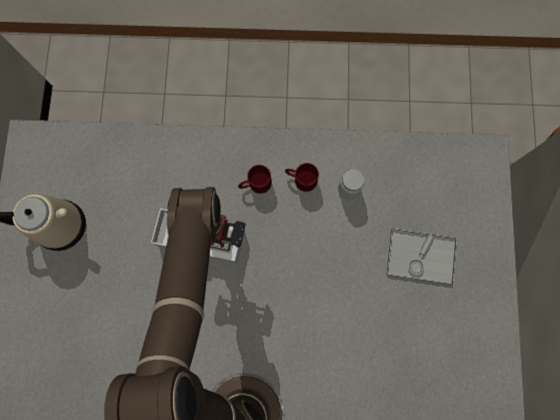

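```bash
python3 - <<'E'
from cell import env
import numpy as np
for i in range(4):
    env.snapshot("side");o=env.get_obs();print(np.round(o['ft_force'],1),np.round(o['ee_pos'],1),np.round(o['grip_width'],1))
E
```

```text
[-0.2  0.5 -0.5] [519.7  90.4 193.8] 19.9
[-0.3 -0.4 -1.5] [519.7  90.4 193.9] 19.6
[-0.1 -0.5 -1.1] [519.8  90.4 193.9] 19.8
[-0.7 -0.2 -1.4] [519.7  90.4 193.8] 19.7
```

Steady, and the forces match the clip's weight alone, so nothing is touching the carton. I'm handing the job in.

```bash
python3 - <<'E'
from cell import env
print(env.finish_job())
E
```

```text
the job is handed in; nothing more can be done
None
```

I picked the carton up by its fold, lowered it into the square well until it touched the floor, and let go. I then squeezed the clip open on the bin wall, lifted it off and brought it down over the fold. I handed the job in at about 19.6 s with the arm still holding the clip there.

**Carton:** it met the well floor at a tool height of 151 mm, exactly 50 mm above where I gripped it on the counter. After release both pictures showed it upright, at the expected spot to within about 2 mm.

**Clip:**
- **Grip:** the finger opening stayed at 19.6–20.2 mm, which is fully squeezed, at 20 N. The tool was vertical.
- **Height:** from the side picture, the jaw tips are about 132 mm above the counter and the fold top about 152 mm. I reckon that leaves roughly 8 mm or more to the spring and to the roof panels.
- **Centring:** the jaws are within about 1 mm of centre across the fold, and about 1–2 mm off its middle lengthways.
- **Contact:** wrist forces stayed around 1 N or less sideways and 0.5–1.5 N downwards. That fits the clip's weight alone, with no sign of touching the carton.

**Others:** the cups, jar and teaspoon look unmoved in the last top picture; I did not measure them.

**Disagreements:** the side camera read about 1.7 pixels low against the fold's known position, so I corrected for that. My estimates of the clip's height in the fingers differed by about 2–3 mm, which is within the clearances above.

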